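Rack the green-capped sample pot, turn it to the front and hold the rack for uncapping

TASK

Stand the green-capped sample pot from the bench in the empty sleeve of the revolving rack, without dropping it, then grip the rack's black T-handle and turn the rack until the green-capped pot is in line with the yellow pointer at the front. Finish while still gripping the T-handle and holding the rack still there, so that the pot can be uncapped without the rack spinning; do not let go at the end. Leave the red-capped pots in their sleeves and the other things on the bench where they are.

Things in the scene. Friction and masses are not known exactly. Their poses are not given: they have to be found in the camera images.
- pot: the marked pot, the only loose one with a GREEN cap: a clear screw-top sample pot, 29 mm body diameter, 93 mm tall, the cap 33 mm diameter and the top 17 mm of it, 45 g; origin at the centre of its underside, z up along the pot. It starts standing on the bench.
- foot: fixed dark round foot of the revolving rack, 210 mm diameter, 19 mm high, with a tongue ending in a yellow pointer, 24 mm wide, 22 mm high, its tip 172 mm from the centre. Origin on the bench at the centre, on the rack's turning axis; its own -x axis points to the pointer (the front)
- front (a point): point on the foot's line to the pointer, 105 mm from the turning axis, at bench height: straight below where the axis of a pot at the front should stand
- rack: turning part of the rack: round bright deck, 268 mm diameter, its top 31 mm above the bench, on which six blue sleeves stand evenly on a 105 mm radius, and a 13 mm thick post. Turns endlessly either way about the vertical through its origin (23 mm above the bench), drag about 0.06 N m, stays where left. The empty sleeve lies along its own -x; the others, each with a red-capped pot, every 60 degrees from it
- empty_place (a point): centre of the floor of the empty sleeve, 35 mm above the bench; turns with the rack. Every sleeve has a 32 mm bore that widens over its top 10 mm to 44 mm at the mouth, 81 mm above the bench, and walls 3 mm thick
- grip: black T-handle bar on top of the rack's post, turns with the rack: 62 mm long (its own y axis, square to the direction of the empty sleeve), 18 mm thick (its x), 26 mm high (z), rounded; origin at the centre of its underside, on the turning axis, 158 mm above the bench and 30 mm above the caps of seated pots
- spare: a bystander with a red cap, standing on the bench: clear screw-top sample pot, 29 mm body diameter, 93 mm tall, the cap 33 mm diameter and the top 17 mm of it, 45 g; origin at the centre of its underside, z up along the pot
- stain: a bystander: amber stain bottle with a red cap standing on the bench, 46 mm diameter, 108 mm tall, 170 g; origin at the centre of its underside
- dishes: a bystander: two stacked culture dishes lying on the bench, 93 mm diameter, 31 mm high, 60 g; origin at the centre of the underside
- sample1: red-capped pot standing in the rack's sleeve 60 degrees counterclockwise from the empty one seen from above: same make and size as the green-capped one; origin at the centre of its underside
- sample2: red-capped pot standing in the rack's sleeve 120 degrees counterclockwise from the empty one seen from above: same make and size as the green-capped one; origin at the centre of its underside
- sample3: red-capped pot standing in the rack's sleeve 180 degrees counterclockwise from the empty one seen from above: same make and size as the green-capped one; origin at the centre of its underside
- sample4: red-capped pot standing in the rack's sleeve 240 degrees counterclockwise from the empty one seen from above: same make and size as the green-capped one; origin at the centre of its underside
- sample5: red-capped pot standing in the rack's sleeve 300 degrees counterclockwise from the empty one seen from above: same make and size as the green-capped one; origin at the centre of its underside
Mind the look-alikes: they are no part of the job. Leave any purple look-alike of the pot alone.

How it is judged:
By the outcome, as a careful person would: the job done as asked, in the order asked, and still so for the second after the job is handed in, while the arm keeps its last pose, push and grip.
It also fails if it takes over 72 s, if anything falls off the work surface, if the arm or the gripper's body presses on something with over 40 N, if the wrist force passes 120 N, or if a joint passes its speed limit or range.

ROBOT

A 6-joint arm with a two-finger parallel gripper is mounted at the origin on the work surface. World frame = base frame: x ahead of the robot, y to its left, z up, the work surface at z = 0. Lengths are in m, angles in rad, forces in N, time in s.
With the tool pointing down it reaches from about 0.35 to 0.8 m from the base axis. Payload 7.3 kg.
Tool frame: the origin (TCP) lies at the very end of the fingers, on their centre line; the grasp point (between the pads) lies 19 mm behind it; z points along the fingers, y is the line along which they close (so a half turn about z gives the same grasp; the last joint's range is limited). The gripper opens to 85 mm and grips with 20 to 120 N. Pads are 22 mm wide; open, the fingers measure 114 mm over their backs; the gripper's body (76 mm by 85 mm) begins 54 mm behind the grasp point. The pads swing forward as they close: fully open they stand 13 mm farther back than shut.
Start: joints at [0.957, 0.342, 1.524, -0, 1.275, -0.146], TCP at [0.237, 0.469, 0.231] pointing down, gripper open.
Joint ranges: [-2.53, 2.53], [-0.77, 2.02], [0.04, 2.7], [-1, 4.14], [0.28, 2.66], [-3.11, 3.11]. Speed limits (rad/s): [2.57, 2.57, 3.14, 3.14, 3.14, 3.14].

INTERFACE

Orientations are given as a unit quaternion [w, x, y, z].
In Python, from plant import r gives the robot as it stands.
- The arm moves only by the shell command python3 -m crank 'ROWS' [FORCE]. ROWS is JSON, a list of rows, each an object with "claw": the opening, from 0 (shut) to 1 (fully open); "dp": the shift along the tool's x, y, z in mm, a list of three; "angular": the turn, a rotation vector about the tool's x, y, z in degrees, a list of three. In form: [{"claw": claw, "dp": [x, y, z], "angular": [ax, ay, az]}, ...]. A call has 1 to 20 rows; each row shifts and turns the commanded pose from where the row before left it, along the tool's axes as they then stand; what a row does not reach is not made up. A row lasts 1/10 s, in which the tool goes at most 50 mm and 8.59 degrees, less where a joint would pass 70% of its speed; a pose out of reach is approached as far as the arm can. A call is refused whole if a number of a shift passes 50 or a number of a turn 8.59, either way. A call with a gripper value outside its range is refused whole. The fingers move at their own pace and stop on an object; FORCE is the grip in N (left out, the last holds). Time passes only in rows, so rows that do not move let the fingers close. It gives the time, the measured TCP pose, the force, the opening and the grip force at its end, in the units of the state.
- r.read_state(): the state, without advancing time (a new reading comes with each control period).
- r.capture(name): name is "side" or "top"; returns (picture, depth): 420x560x3 uint8, red, green, blue; 420x560 float32, m along the optical axis (not along the pixel's ray), 0 where there is no reading.
- r.camera_info(name): a dict with "intrinsics" (3x3 intrinsics, pixels), "rvec" (rotation vector, rad) and "tvec" (3), from world to camera coordinates, as OpenCV has them. Camera axes: x right, y down, z forward; pixel columns grow to the right and rows downward; lengths in m; the calibration is good to about 2 mm. A picture is of the moment at which its call begins. camera_info takes no time and is no camera call.
- r.finish_job(): hands the job in; it is judged then, once.
The state is a dict: "t": time; "q": joint angles; "dq": joint speeds; "effort": joint torques, N m; "tool_pos": TCP position; "tool_rot": TCP orientation; "contact_force": force on the tool from outside, world axes, zero at the start; "moment": the same for the moment, N m; "finger_gap": finger opening in m; "grasp_force": force on a finger pad.
Only numpy, scipy, OpenCV 4.12 (cv2) and the standard library are available. Lean on these libraries where they do the work, as an engineer would, in place of code of your own. Each camera call takes 0.05 s, during which the arm holds its last target. There are 200 camera calls.

## Working session

There is one attempt and no reset: what is moved stays moved. The work goes in short steps, Python scripts to look and compute and a shell command to move; the robot and the scene stay as the last step left them, time stands still between calls to the robot, and variables do not carry over. Pictures are saved under pics/ and viewed, at most 10 in all, crops included, and the job is handed in when it is done.

```bash
mkdir -p pics; ls; cat > h.py <<'E'
import numpy as np, cv2
from plant import r
def cam(n):
    c=r.camera_info(n); K=np.array(c["intrinsics"],float).reshape(3,3); R=cv2.Rodrigues(np.array(c["rvec"],float))[0]; return K,R,np.array(c["tvec"],float).ravel()
def onz(n,u,v,z):
    K,R,t=cam(n); d=R.T@np.linalg.inv(K)@[u,v,1]; o=-R.T@t; return o+d*(z-o[2])/d[2]
def proj(n,p):
    K,R,t=cam(n); q=K@(R@np.asarray(p,float)+t); return q[:2]/q[2]
def world(n,D):
    K,R,t=cam(n); v,u=np.mgrid[:D.shape[0],:D.shape[1]]
    c=np.stack([(u-K[0,2])/K[0,0],(v-K[1,2])/K[1,1],np.ones_like(u)],-1)*D[...,None]
    return (c-t)@R
E
python3 - <<'E'
from h import *
for n in("top","side"):
    im,D=r.capture(n); cv2.imwrite(f"pics/{n}0.png",im[...,::-1]); np.savez(f"{n}0.npz",im=im,D=D)
    K,R,t=cam(n); print(n,K.round(1).tolist(),(-R.T@t).round(3),R.round(2).tolist())
s=r.read_state(); print({k:np.round(v,3) for k,v in s.items()})
E
```

```text
pics
top [[465.9, 0.0, 284.2], [0.0, 465.9, 212.5], [0.0, 0.0, 1.0]] [0.478 0.009 1.441] [[0.02, -1.0, 0.01], [-1.0, -0.03, -0.05], [0.05, -0.01, -1.0]]
side [[506.5, 0.0, 279.4], [0.0, 506.5, 214.2], [0.0, 0.0, 1.0]] [-0.036 -0.687  0.77 ] [[0.74, -0.67, -0.01], [-0.39, -0.41, -0.82], [0.55, 0.61, -0.57]]
{'t': np.float64(0.1), 'q': array([ 0.957,  0.343,  1.525, -0.   ,  1.275, -0.146]), 'dq': array([ 0.001, -0.   , -0.003,  0.001, -0.001,  0.002]), 'effort': array([ 2.0000e-03, -4.3445e+01, -2.4649e+01, -0.0000e+00,  5.0000e-03,
       -0.0000e+00]), 'tool_pos': array([0.236, 0.468, 0.231]), 'tool_rot': array([-0.   ,  0.232,  0.973, -0.001]), 'contact_force': array([ 1.504, -0.525, -0.477]), 'moment': array([ 0.047,  0.005, -0.04 ]), 'grasp_force': np.float64(0.0), 'finger_gap': np.float64(0.086)}
```

View pics/top0.png

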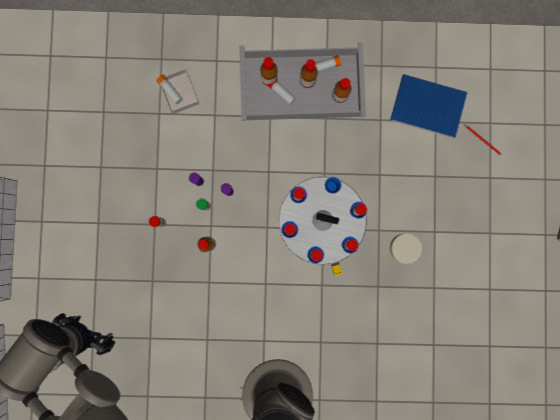

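View pics/side0.png

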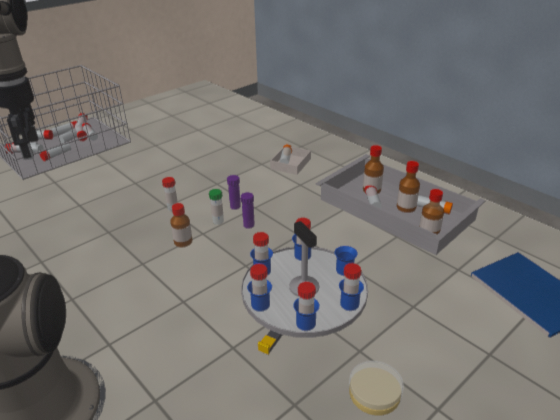

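The top view shows the green cap near (202,204) and the purple look-alikes at (195,178) and (227,189). The empty sleeve is near (333,185), the T-bar near (326,217) and the yellow pointer near (337,269). Next I'll measure these.

```bash
python3 - <<'E'
from h import *
d=np.load("top0.npz"); im,D=d["im"].astype(int),d["D"]; W=world("top",D)
R,G,B=im[...,0],im[...,1],im[...,2]
def cc(name,m,zlo,zhi):
    m=(m&(W[...,2]>zlo)&(W[...,2]<zhi)).astype(np.uint8)
    n,l,s,c=cv2.connectedComponentsWithStats(m)
    for i in range(1,n):
        if s[i,4]>=12:
            p=W[l==i]; print(name,s[i,4],c[i].round(1),np.median(p,0).round(4),p.mean(0).round(4),"zmax",p[:,2].max().round(3))
cc("green",(G>R+40)&(G>B+25),.05,.2)
cc("red",(R>150)&(G<70)&(B<70),.05,.2)
cc("purple",(B>G+40)&(R>G+25),.05,.2)
cc("blue",(B>R+60)&(R<70),.06,.1)
cc("yellow",(R>150)&(G>110)&(B<80),-.01,.05)
m=(W[...,2]>.165)&(W[...,2]<.2); m[:, :250]=0; m[:,400:]=0; m[:150]=0;m[300:]=0
p=W[m]; c=p.mean(0); ev,V=np.linalg.eigh(np.cov((p-c)[:,:2].T)); print("bar",len(p),c.round(4),np.sqrt(ev),np.degrees(np.arctan2(V[1,1],V[0,1])))
for n,(u,v) in dict(pot=(202,204),).items(): print(n,onz("top",u,v,.093))
cv2.imwrite("pics/top0z.png",cv2.resize(d["im"][160:290,270:400,::-1],None,fx=4.5,fy=4.5,interpolation=cv2.INTER_CUBIC))
E
```

```text
green 91 [201.3 203.8] [0.5673 0.2323 0.0938] [0.5677 0.2321 0.0939] zmax 0.1
red 71 [267.9  61.5] [0.9742 0.0489 0.1409] [0.9744 0.0492 0.1409] zmax 0.147
red 74 [310.3  63.7] [ 0.9718 -0.0706  0.1411] [ 0.9716 -0.0714  0.1409] zmax 0.147
red 71 [345.1  82.4] [ 0.9276 -0.1739  0.1208] [ 0.9274 -0.1743  0.1211] zmax 0.127
red 83 [298.5 193.1] [ 0.6029 -0.0478  0.1294] [ 0.6028 -0.0468  0.1292] zmax 0.134
red 82 [361.2 208.9] [ 0.5623 -0.2249  0.1284] [ 0.5624 -0.225   0.1287] zmax 0.136
red 79 [153.3 221.1] [0.5145 0.3685 0.0938] [0.5143 0.3684 0.0941] zmax 0.1
red 83 [289.5 228.9] [ 0.5007 -0.0247  0.1285] [ 0.501  -0.0238  0.1288] zmax 0.135
red 63 [202.6 244.2] [0.4521 0.2215 0.1089] [0.4517 0.2223 0.1088] zmax 0.114
red 79 [352.3 244.8] [ 0.46   -0.201   0.1291] [ 0.4605 -0.2015  0.1292] zmax 0.136
red 80 [316.4 255.1] [ 0.4295 -0.1012  0.1289] [ 0.4293 -0.1011  0.129 ] zmax 0.134
purple 105 [194.7 178.3] [0.6415 0.2542 0.0933] [0.6417 0.2545 0.09  ] zmax 0.101
purple 96 [226.1 188.6] [0.6128 0.1624 0.0938] [0.6138 0.1622 0.0923] zmax 0.099
blue 112 [332.5 183.8] [ 0.6402 -0.1492  0.078 ] [ 0.6378 -0.1486  0.0771] zmax 0.086
blue 53 [296.2 195.8] [ 0.5958 -0.0363  0.0794] [ 0.5993 -0.0422  0.0802] zmax 0.089
blue 52 [355.3 209. ] [ 0.5703 -0.2157  0.0797] [ 0.565  -0.2167  0.0792] zmax 0.087
blue 71 [288.7 229.1] [ 0.5039 -0.021   0.0805] [ 0.5012 -0.0225  0.0803] zmax 0.088
blue 55 [346.9 243.7] [ 0.4673 -0.1922  0.0795] [ 0.4627 -0.1936  0.0793] zmax 0.089
blue 63 [313.1 253.4] [ 0.4387 -0.0927  0.0799] [ 0.4321 -0.0955  0.0799] zmax 0.09
yellow 69 [337.1 269.6] [ 0.3817 -0.1739  0.0182] [ 0.3826 -0.1741  0.0184] zmax 0.028
bar 161 [ 0.5315 -0.1245  0.1838] [0.005392   0.01793566] 78.05037162893524
pot [0.56727008 0.23026967 0.093     ]
```

View pics/top0z.png

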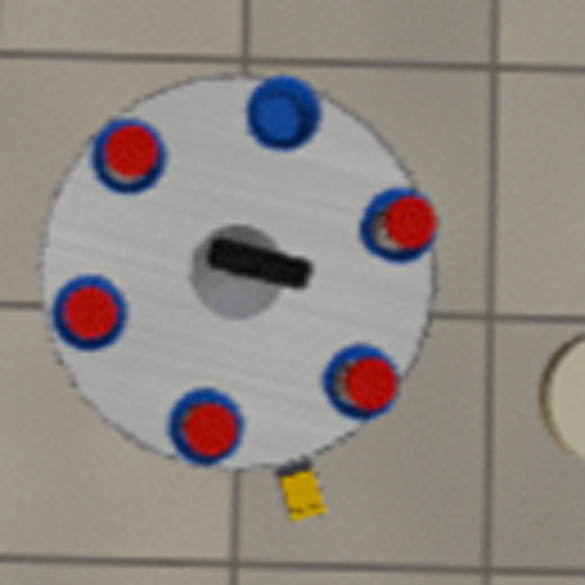

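```bash
python3 -m crank '[{"claw":0.85,"dp":[-20,-3,0],"angular":[0,0,0]},{"claw":0.85,"dp":[-40,-6,0],"angular":[0,0,0]},{"claw":0.85,"dp":[-40,-6,0],"angular":[0,0,0]},{"claw":0.85,"dp":[-40,-6,0],"angular":[0,0,0]},{"claw":0.85,"dp":[-40,-6,0],"angular":[0,0,0]},{"claw":0.85,"dp":[-40,-6,0],"angular":[0,0,0]},{"claw":0.85,"dp":[-40,-6,0],"angular":[0,0,0]},{"claw":0.85,"dp":[-40,-6,0],"angular":[0,0,0]},{"claw":0.85,"dp":[-40,-6,0],"angular":[0,0,0]},{"claw":0.85,"dp":[-40,-6,0],"angular":[0,0,0]},{"claw":0.85,"dp":[-21,-4,20],"angular":[0,0,0]},{"claw":0.85,"dp":[0,0,30],"angular":[0,0,0]},{"claw":0.85,"dp":[0,0,20],"angular":[0,0,0]},{"claw":0.85,"dp":[0,0,0],"angular":[0,0,0]},{"claw":0.85,"dp":[0,0,0],"angular":[0,0,0]}]' 30
cat > st.py <<'E'
from h import *
import sys
from scipy.spatial.transform import Rotation as Ro
s=r.read_state(); w,x,y,z=s["tool_rot"]; M=Ro.from_quat([x,y,z,w]).as_matrix()
print("t",round(s["t"],2),"p",np.round(s["tool_pos"],4),"yaw",np.degrees(np.arctan2(M[1,1],M[0,1])).round(2),"z",M[:,2].round(3),"q",np.round(s["q"],2),"F",np.round(s["contact_force"],1),"gap",round(float(s["finger_gap"]),4),"gf",round(float(s["grasp_force"]),1))
if len(sys.argv)>3:
    tgt=np.array([float(a) for a in sys.argv[1:4]]); print("dp mm",(M.T@(tgt-s["tool_pos"])*1000).round(1))
E
python3 st.py .568 .2325 .062
python3 - <<'E'
from h import *
a,_=r.capture("side"); K=a[130:270,130:300]; cv2.imwrite("pics/s1.png",cv2.resize(K[...,::-1],None,fx=4,fy=4,interpolation=cv2.INTER_CUBIC))
E
```

```text
t: 1.6
tool_pos: [0.5672, 0.2334, 0.1615]
tool_rot: [-0.0, 0.232, 0.973, -0.0]
contact_force: [-0.1, 1.0, -0.2]
finger_gap: 0.0724
grasp_force: 0.0
t 1.6 p [0.5672 0.2334 0.1615] yaw 63.21 z [-0. -0. -1.] q [ 0.27  0.56  1.37  0.    1.21 -0.84] F [-0.1  1.  -0.2] gap 0.0724 gf 0.0
dp mm [-1.2 -0.4 99.5]
```

View pics/s1.png

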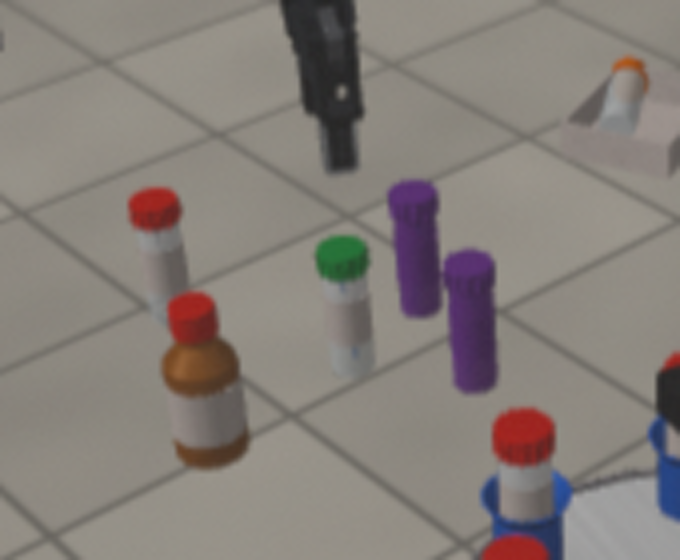

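The gripper is centred above the green cap (crop (343,258)), with open bench around it. Descending to the cap.

```bash
python3 -c "
from h import *
print(proj('side',[.568,.2325,.085]),'seen 215.8,194.5')"
python3 -m crank '[{"claw":0.85,"dp":[-1,0,20],"angular":[0,0,0]},{"claw":0.85,"dp":[0,0,25],"angular":[0,0,0]},{"claw":0.85,"dp":[0,0,25],"angular":[0,0,0]},{"claw":0.85,"dp":[0,0,20],"angular":[0,0,0]},{"claw":0.85,"dp":[0,0,9],"angular":[0,0,0]},{"claw":0.85,"dp":[0,0,0],"angular":[0,0,0]},{"claw":0.7,"dp":[0,0,0],"angular":[0,0,0]},{"claw":0.55,"dp":[0,0,0],"angular":[0,0,0]},{"claw":0.45,"dp":[0,0,0],"angular":[0,0,0]},{"claw":0.4,"dp":[0,0,0],"angular":[0,0,0]},{"claw":0.35,"dp":[0,0,0],"angular":[0,0,0]},{"claw":0.25,"dp":[0,0,0],"angular":[0,0,0]},{"claw":0.25,"dp":[0,0,0],"angular":[0,0,0]},{"claw":0.25,"dp":[0,0,0],"angular":[0,0,0]}]' 30; python3 st.py
```

```text
[214.62195127 194.25039365] seen 215.8,194.5
t: 3.05
tool_pos: [0.5686, 0.2331, 0.0631]
tool_rot: [0.001, 0.232, 0.973, 0.0]
contact_force: [0.8, -0.6, 6.6]
finger_gap: 0.0319
grasp_force: 29.8
t 3.05 p [0.5686 0.2331 0.0631] yaw 63.2 z [ 0.002  0.001 -1.   ] q [ 0.26  0.67  1.47  0.    1.   -0.84] F [ 0.8 -0.6  6.6] gap 0.0319 gf 29.8
```

```bash
python3 -m crank '[{"claw":0.2,"dp":[0,0,-5],"angular":[0,0,0]},{"claw":0.2,"dp":[0,0,-10],"angular":[0,0,0]},{"claw":0.2,"dp":[0,0,-15],"angular":[0,0,0]},{"claw":0.2,"dp":[0,0,-25],"angular":[0,0,0]},{"claw":0.2,"dp":[0,0,-30],"angular":[0,0,0]},{"claw":0.2,"dp":[0,0,-30],"angular":[0,0,0]},{"claw":0.2,"dp":[0,0,-30],"angular":[0,0,0]},{"claw":0.2,"dp":[0,0,-22],"angular":[0,0,0]},{"claw":0.2,"dp":[0,0,-10],"angular":[0,0,0]},{"claw":0.2,"dp":[0,0,0],"angular":[0,0,0]},{"claw":0.2,"dp":[0,0,0],"angular":[0,0,0]}]'; python3 st.py .634 -.1476 .24
python3 - <<'E'
from h import *
a,_=r.capture("side"); K=a[40:250,130:340]; cv2.imwrite("pics/s2.png",cv2.resize(K[...,::-1],None,fx=2.8,fy=2.8,interpolation=cv2.INTER_CUBIC))
E
```

```text
t: 4.15
tool_pos: [0.5675, 0.2328, 0.2382]
tool_rot: [-0.001, 0.232, 0.973, -0.0]
contact_force: [0.4, 0.2, -1.4]
finger_gap: 0.0318
grasp_force: 29.8
t 4.15 p [0.5675 0.2328 0.2382] yaw 63.2 z [-0.002 -0.    -1.   ] q [ 0.26  0.5   1.25  0.    1.39 -0.84] F [ 0.4  0.2 -1.4] gap 0.0318 gf 29.8
dp mm [-230.9 -309.5   -1.8]
```

View pics/s2.png

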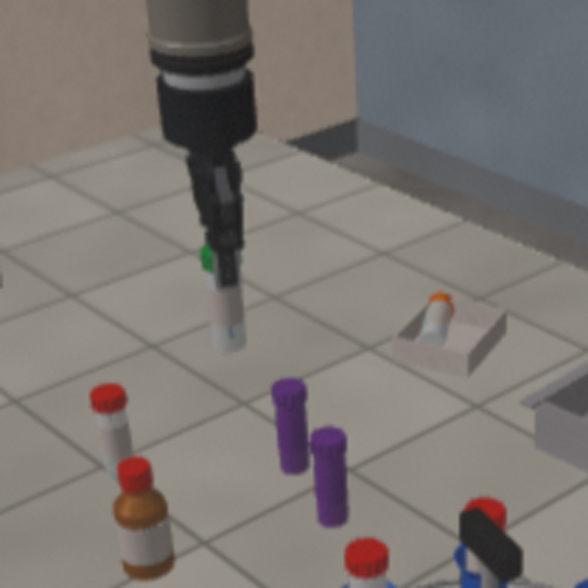

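The pot hangs upright in the fingers (crop (225,300)). Carrying it over to the sleeve.

```bash
python3 -m crank '[{"claw":0.2,"dp":[-7,-10,0],"angular":[0,0,0]},{"claw":0.2,"dp":[-14,-19,0],"angular":[0,0,0]},{"claw":0.2,"dp":[-20,-27,0],"angular":[0,0,0]},{"claw":0.2,"dp":[-20,-27,0],"angular":[0,0,0]},{"claw":0.2,"dp":[-20,-27,0],"angular":[0,0,0]},{"claw":0.2,"dp":[-20,-27,0],"angular":[0,0,0]},{"claw":0.2,"dp":[-20,-27,0],"angular":[0,0,0]},{"claw":0.2,"dp":[-20,-27,0],"angular":[0,0,0]},{"claw":0.2,"dp":[-20,-27,0],"angular":[0,0,0]},{"claw":0.2,"dp":[-20,-27,0],"angular":[0,0,0]},{"claw":0.2,"dp":[-20,-27,0],"angular":[0,0,0]},{"claw":0.2,"dp":[-15,-19,0],"angular":[0,0,0]},{"claw":0.2,"dp":[-10,-12,0],"angular":[0,0,0]},{"claw":0.2,"dp":[-5,-7,0],"angular":[0,0,0]},{"claw":0.2,"dp":[0,0,0],"angular":[0,0,0]},{"claw":0.2,"dp":[0,0,0],"angular":[0,0,0]},{"claw":0.2,"dp":[0,0,0],"angular":[0,0,0]}]'; python3 st.py .634 -.1476 .155
python3 - <<'E'
from h import *
a,D=r.capture("side"); np.savez("s3.npz",im=a,D=D)
s=r.read_state(); p=np.array(s["tool_pos"])
print(proj("side",p),proj("side",p-[0,0,.063]),proj("side",[.634,-.1476,.081]))
u,v=(330,215); K=a[110:300,250:440]; cv2.imwrite("pics/s3.png",cv2.resize(K[...,::-1],None,fx=3.1,fy=3.1,interpolation=cv2.INTER_CUBIC))
E
```

```text
t: 5.9
tool_pos: [0.6344, -0.1467, 0.2394]
tool_rot: [0.0, 0.231, 0.973, 0.0]
contact_force: [0.1, -0.2, -0.8]
finger_gap: 0.0322
grasp_force: 29.8
t 5.9 p [ 0.6344 -0.1467  0.2394] yaw 63.28 z [ 0.  0. -1.] q [-0.35  0.58  1.12  0.    1.44 -1.45] F [ 0.1 -0.2 -0.8] gap 0.0322 gf 29.8
dp mm [-0.  -1.  84.4]
[349.45428497 189.90351974] [347.48652702 216.09977889] [344.92472786 252.80658349]
```

View pics/s3.png

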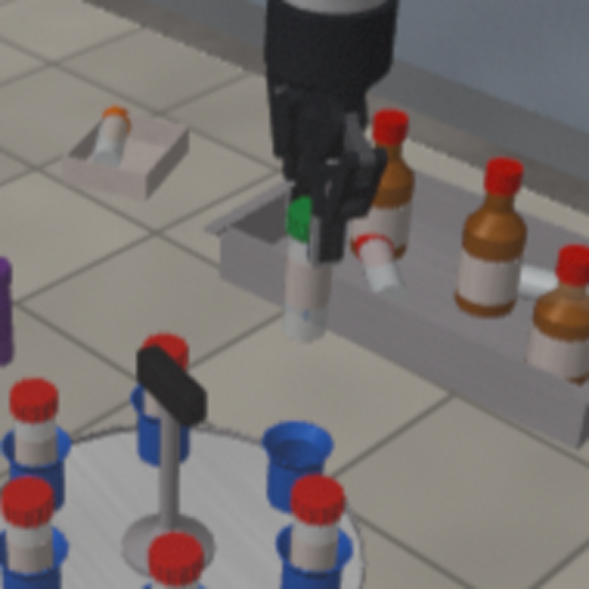

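The pot's underside (crop (305,333)) and the empty mouth (crop (299,440)) show the same 1 px offset from prediction, so the pot is in line. Lowering it.

```bash
python3 -m crank '[{"claw":0.2,"dp":[0,-1,10],"angular":[0,0,0]},{"claw":0.2,"dp":[0,0,20],"angular":[0,0,0]},{"claw":0.2,"dp":[0,0,25],"angular":[0,0,0]},{"claw":0.2,"dp":[0,0,20],"angular":[0,0,0]},{"claw":0.2,"dp":[0,0,10],"angular":[0,0,0]},{"claw":0.2,"dp":[0,0,6],"angular":[0,0,0]},{"claw":0.2,"dp":[0,0,6],"angular":[0,0,0]},{"claw":0.2,"dp":[0,0,6],"angular":[0,0,0]},{"claw":0.2,"dp":[0,0,4],"angular":[0,0,0]},{"claw":0.2,"dp":[0,0,4],"angular":[0,0,0]},{"claw":0.2,"dp":[0,0,4],"angular":[0,0,0]},{"claw":0.2,"dp":[0,0,4],"angular":[0,0,0]},{"claw":0.2,"dp":[0,0,4],"angular":[0,0,0]},{"claw":0.2,"dp":[0,0,0],"angular":[0,0,0]},{"claw":0.2,"dp":[0,0,0],"angular":[0,0,0]}]'; python3 st.py .634 -.1476 .098
```

```text
t: 7.45
tool_pos: [0.634, -0.1489, 0.1162]
tool_rot: [-0.0, 0.232, 0.973, 0.0]
contact_force: [0.8, 0.0, -1.0]
finger_gap: 0.0321
grasp_force: 29.8
t 7.45 p [ 0.634  -0.1489  0.1162] yaw 63.2 z [-0.  0. -1.] q [-0.35  0.67  1.3   0.    1.17 -1.45] F [ 0.8  0.  -1. ] gap 0.0321 gf 29.8
dp mm [ 0.5  1.1 18.2]
```

```bash
python3 -m crank '[{"claw":0.2,"dp":[0,0,4],"angular":[0,0,0]},{"claw":0.2,"dp":[0,0,4],"angular":[0,0,0]},{"claw":0.2,"dp":[0,0,3],"angular":[0,0,0]},{"claw":0.2,"dp":[0,0,2],"angular":[0,0,0]},{"claw":0.2,"dp":[0,0,1],"angular":[0,0,0]},{"claw":0.2,"dp":[0,0,1],"angular":[0,0,0]},{"claw":0.2,"dp":[0,0,0],"angular":[0,0,0]},{"claw":0.2,"dp":[0,0,0],"angular":[0,0,0]}]'; python3 st.py .634 -.1476 .098
```

```text
t: 8.25
tool_pos: [0.634, -0.1488, 0.1013]
tool_rot: [-0.0, 0.232, 0.973, 0.0]
contact_force: [0.6, 0.1, -0.8]
finger_gap: 0.0319
grasp_force: 29.8
t 8.25 p [ 0.634  -0.1488  0.1013] yaw 63.2 z [-0.  0. -1.] q [-0.35  0.69  1.31  0.    1.14 -1.45] F [ 0.6  0.1 -0.8] gap 0.0319 gf 29.8
dp mm [0.5 1.1 3.3]
```

```bash
python3 -m crank '[{"claw":0.2,"dp":[0,0,1],"angular":[0,0,0]},{"claw":0.2,"dp":[0,0,1],"angular":[0,0,0]},{"claw":0.2,"dp":[0,0,1],"angular":[0,0,0]},{"claw":0.2,"dp":[0,0,1],"angular":[0,0,0]},{"claw":0.2,"dp":[0,0,0],"angular":[0,0,0]},{"claw":0.2,"dp":[0,0,0],"angular":[0,0,0]}]'; python3 st.py .634 -.1476 .098
```

```text
t: 8.85
tool_pos: [0.6344, -0.149, 0.0981]
tool_rot: [0.001, 0.232, 0.973, -0.0]
contact_force: [0.0, 0.6, 5.3]
finger_gap: 0.0319
grasp_force: 30.2
t 8.85 p [ 0.6344 -0.149   0.0981] yaw 63.2 z [ 0.001 -0.    -1.   ] q [-0.35  0.69  1.32  0.    1.13 -1.45] F [0.  0.6 5.3] gap 0.0319 gf 30.2
dp mm [1.  1.1 0.1]
```

Floor contact came at the expected height. Releasing and backing straight up.

```bash
python3 -m crank '[{"claw":0.45,"dp":[0,0,0],"angular":[0,0,0]},{"claw":0.5,"dp":[0,0,0],"angular":[0,0,0]},{"claw":0.58,"dp":[0,0,0],"angular":[0,0,0]},{"claw":0.58,"dp":[0,0,0],"angular":[0,0,0]},{"claw":0.58,"dp":[0,0,0],"angular":[0,0,0]},{"claw":0.58,"dp":[0,0,-10],"angular":[0,0,0]},{"claw":0.58,"dp":[0,0,-20],"angular":[0,0,0]},{"claw":0.58,"dp":[0,0,-30],"angular":[0,0,0]},{"claw":0.6,"dp":[0,0,-35],"angular":[0,0,0]},{"claw":0.7,"dp":[0,0,-35],"angular":[0,0,0]},{"claw":0.8,"dp":[0,0,-20],"angular":[0,0,0]},{"claw":0.8,"dp":[0,0,0],"angular":[0,0,0]},{"claw":0.8,"dp":[0,0,0],"angular":[0,0,0]}]'; python3 st.py .5317 -.1243 .25
python3 - <<'E'
from h import *
a,D=r.capture("side"); b,E=r.capture("top"); np.savez("t4.npz",im=b,D=E)
A=cv2.resize(a[200:350,230:380],None,fx=2.6,fy=2.6,interpolation=cv2.INTER_CUBIC);B=cv2.resize(b[155:285,260:390],(390,390),interpolation=cv2.INTER_CUBIC)
cv2.imwrite("pics/s4.png",np.hstack([A,B])[...,::-1])
E
```

```text
t: 10.15
tool_pos: [0.6338, -0.1488, 0.2474]
tool_rot: [0.0, 0.232, 0.973, 0.0]
contact_force: [0.5, -0.7, -0.3]
finger_gap: 0.0679
grasp_force: 0.0
t 10.15 p [ 0.6338 -0.1488  0.2474] yaw 63.2 z [ 0. -0. -1.] q [-0.35  0.57  1.11  0.    1.46 -1.45] F [ 0.5 -0.7 -0.3] gap 0.0679 gf 0.0
dp mm [102.2 -24.2  -2.6]
```

View pics/s4.png

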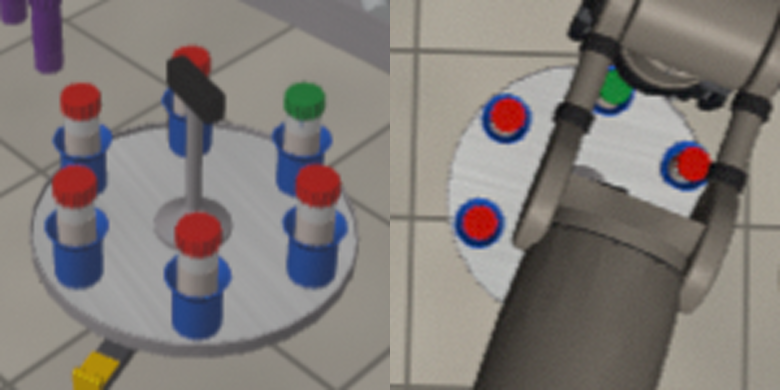

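The green pot is seated level with the other caps (left crop (305,105)). I'll move over the handle, turn the tool to the bar, and recheck the rack angle.

```bash
python3 -m crank '[{"claw":0.8,"dp":[22,-6,0],"angular":[0,0,0]},{"claw":0.8,"dp":[30,-6,0],"angular":[0,0,0]},{"claw":0.8,"dp":[30,-6,0],"angular":[0,0,0]},{"claw":0.8,"dp":[20,-6,0],"angular":[0,0,8]},{"claw":0.8,"dp":[0,0,0],"angular":[0,0,8]},{"claw":0.8,"dp":[0,0,0],"angular":[0,0,8]},{"claw":0.8,"dp":[0,0,0],"angular":[0,0,8]},{"claw":0.8,"dp":[0,0,0],"angular":[0,0,8]},{"claw":0.8,"dp":[0,0,0],"angular":[0,0,8]},{"claw":0.8,"dp":[0,0,0],"angular":[0,0,8]},{"claw":0.8,"dp":[0,0,0],"angular":[0,0,8]},{"claw":0.8,"dp":[0,0,0],"angular":[0,0,8]},{"claw":0.8,"dp":[0,0,0],"angular":[0,0,4]},{"claw":0.8,"dp":[0,0,0],"angular":[0,0,0]},{"claw":0.8,"dp":[0,0,0],"angular":[0,0,0]}]'; python3 st.py .5317 -.1243 .155
cat > caps.py <<'E'
from h import *
b,D=r.capture("top"); W=world("top",D); im=b.astype(int); R,G,B=im[...,0],im[...,1],im[...,2]
C=np.array([.5317,-.1243])
for nm,m in (("red",(R>150)&(G<70)&(B<70)),("green",(G>R+40)&(G>B+25)),("yellow",(R>150)&(G>110)&(B<80))):
    m=(m&(W[...,2]<.16)&(np.hypot(W[...,0]-C[0],W[...,1]-C[1])<.19)).astype(np.uint8)
    n,l,s,c=cv2.connectedComponentsWithStats(m)
    for i in range(1,n):
        if s[i,4]>15:
            p=W[l==i].mean(0); v=p[:2]-C; print(nm,s[i,4],p.round(4),"r",np.hypot(*v).round(4),"ang",np.degrees(np.arctan2(v[1],v[0])).round(2))
E
python3 caps.py
```

```text
t: 11.75
tool_pos: [0.5318, -0.1241, 0.2464]
tool_rot: [-0.001, 0.781, 0.625, -0.0]
contact_force: [1.1, 0.2, -0.5]
finger_gap: 0.0683
grasp_force: 0.0
t 11.75 p [ 0.5318 -0.1241  0.2464] yaw -12.69 z [-0.002  0.001 -1.   ] q [-0.37  0.37  1.44  0.    1.33 -0.15] F [ 1.1  0.2 -0.5] gap 0.0683 gf 0.0
dp mm [-0.2  0.1 91.4]
red 88 [ 0.6028 -0.048   0.1291] r 0.1043 ang 47.03
red 86 [ 0.5017 -0.0239  0.1296] r 0.1048 ang 106.65
red 86 [ 0.4596 -0.2008  0.1286] r 0.1051 ang -133.28
red 85 [ 0.4294 -0.1006  0.1299] r 0.1051 ang 166.96
yellow 69 [ 0.3823 -0.1732  0.0186] r 0.1572 ang -161.87
```

```bash
python3 -m crank '[{"claw":0.8,"dp":[0,0,15],"angular":[0,0,0]},{"claw":0.8,"dp":[0,0,25],"angular":[0,0,0]},{"claw":0.8,"dp":[0,0,25],"angular":[0,0,0]},{"claw":0.7,"dp":[0,0,20],"angular":[0,0,0]},{"claw":0.6,"dp":[0,0,10],"angular":[0,0,0]},{"claw":0.5,"dp":[0,0,0],"angular":[0,0,0]},{"claw":0.4,"dp":[0,0,0],"angular":[0,0,0]},{"claw":0.3,"dp":[0,0,0],"angular":[0,0,0]},{"claw":0.2,"dp":[0,0,0],"angular":[0,0,0]},{"claw":0.1,"dp":[0,0,0],"angular":[0,0,0]},{"claw":0.05,"dp":[0,0,0],"angular":[0,0,0]},{"claw":0.05,"dp":[0,0,0],"angular":[0,0,0]},{"claw":0.05,"dp":[0,0,0],"angular":[0,0,0]}]' 60; python3 st.py .5317 -.1243 .150; python3 caps.py
```

```text
t: 13.1
tool_pos: [0.5313, -0.1242, 0.1535]
tool_rot: [-0.0, 0.781, 0.624, -0.0]
contact_force: [-4.9, 1.1, 5.9]
finger_gap: 0.0171
grasp_force: 58.8
t 13.1 p [ 0.5313 -0.1242  0.1535] yaw -12.78 z [-0.001 -0.    -1.   ] q [-0.37  0.45  1.58 -0.    1.11 -0.15] F [-4.9  1.1  5.9] gap 0.0171 gf 58.8
dp mm [-0.1  0.4  3.5]
red 90 [ 0.6026 -0.0475  0.1288] r 0.1046 ang 47.28
red 90 [ 0.5011 -0.0248  0.1288] r 0.1041 ang 107.08
red 44 [ 0.4612 -0.1953  0.1288] r 0.1001 ang -134.81
red 58 [ 0.4337 -0.1024  0.1289] r 0.1004 ang 167.4
green 71 [ 0.6348 -0.1498  0.1289] r 0.1062 ang -13.89
```

```bash
python3 -m crank '[{"claw":0.05,"dp":[0,0,0],"angular":[0,0,2]},{"claw":0.05,"dp":[0,0,0],"angular":[0,0,4]},{"claw":0.05,"dp":[0,0,0],"angular":[0,0,5]},{"claw":0.05,"dp":[0,0,0],"angular":[0,0,5]},{"claw":0.05,"dp":[0,0,0],"angular":[0,0,5]},{"claw":0.05,"dp":[0,0,0],"angular":[0,0,5]},{"claw":0.05,"dp":[0,0,0],"angular":[0,0,5]},{"claw":0.05,"dp":[0,0,0],"angular":[0,0,5]},{"claw":0.05,"dp":[0,0,0],"angular":[0,0,5]},{"claw":0.05,"dp":[0,0,0],"angular":[0,0,5]},{"claw":0.05,"dp":[0,0,0],"angular":[0,0,5]},{"claw":0.05,"dp":[0,0,0],"angular":[0,0,5]},{"claw":0.05,"dp":[0,0,0],"angular":[0,0,5]},{"claw":0.05,"dp":[0,0,0],"angular":[0,0,4]},{"claw":0.05,"dp":[0,0,0],"angular":[0,0,3]},{"claw":0.05,"dp":[0,0,0],"angular":[0,0,2]},{"claw":0.05,"dp":[0,0,0],"angular":[0,0,0]},{"claw":0.05,"dp":[0,0,0],"angular":[0,0,0]}]'; python3 st.py .5317 -.1243 .150; python3 caps.py
```

```text
t: 14.95
tool_pos: [0.5301, -0.1228, 0.1535]
tool_rot: [-0.001, 0.998, 0.063, -0.002]
contact_force: [-10.0, 6.2, 9.3]
finger_gap: 0.017
grasp_force: 59.4
t 14.95 p [ 0.5301 -0.1228  0.1535] yaw -82.78 z [-0.004  0.002 -1.   ] q [-0.37  0.45  1.58  0.    1.11  1.08] F [-10.    6.2   9.3] gap 0.017 gf 59.4
dp mm [1.4 1.7 3.4]
red 85 [ 0.6292 -0.166   0.1287] r 0.106 ang -23.18
red 89 [ 0.6149 -0.0612  0.1284] r 0.1044 ang 37.15
red 84 [ 0.5184 -0.0208  0.1291] r 0.1043 ang 97.34
red 77 [ 0.4481 -0.1865  0.1297] r 0.1042 ang -143.33
red 48 [ 0.4383 -0.0872  0.1291] r 0.1005 ang 158.36
```

```bash
python3 -m crank '[{"claw":0.05,"dp":[-1,-1,0],"angular":[0,0,2]},{"claw":0.05,"dp":[0,0,0],"angular":[0,0,4]},{"claw":0.05,"dp":[0,0,0],"angular":[0,0,5]},{"claw":0.05,"dp":[0,0,0],"angular":[0,0,5]},{"claw":0.05,"dp":[0,0,0],"angular":[0,0,5]},{"claw":0.05,"dp":[0,0,0],"angular":[0,0,5]},{"claw":0.05,"dp":[0,0,0],"angular":[0,0,5]},{"claw":0.05,"dp":[0,0,0],"angular":[0,0,5]},{"claw":0.05,"dp":[0,0,0],"angular":[0,0,5]},{"claw":0.05,"dp":[0,0,0],"angular":[0,0,5]},{"claw":0.05,"dp":[0,0,0],"angular":[0,0,5]},{"claw":0.05,"dp":[0,0,0],"angular":[0,0,5]},{"claw":0.05,"dp":[0,0,0],"angular":[0,0,5]},{"claw":0.05,"dp":[0,0,0],"angular":[0,0,5]},{"claw":0.05,"dp":[0,0,0],"angular":[0,0,4]},{"claw":0.05,"dp":[0,0,0],"angular":[0,0,3]},{"claw":0.05,"dp":[0,0,0],"angular":[0,0,2]},{"claw":0.05,"dp":[0,0,0],"angular":[0,0,1]},{"claw":0.05,"dp":[0,0,0],"angular":[0,0,0]},{"claw":0.05,"dp":[0,0,0],"angular":[0,0,0]}]'; python3 st.py .5317 -.1243 .150; python3 caps.py
python3 - <<'E'
from h import *
a,D=r.capture("side"); b,E=r.capture("top")
A=cv2.resize(a[220:370,230:380],None,fx=2.6,fy=2.6,interpolation=cv2.INTER_CUBIC);B=cv2.resize(b[155:285,260:390],(390,390),interpolation=cv2.INTER_CUBIC)
cv2.imwrite("pics/s5.png",np.hstack([A,B])[...,::-1])
E
```

```text
t: 17.0
tool_pos: [0.5311, -0.1212, 0.1535]
tool_rot: [-0.002, 0.825, -0.565, -0.0]
contact_force: [-1.4, 9.2, 5.2]
finger_gap: 0.0172
grasp_force: 58.8
t 17.0 p [ 0.5311 -0.1212  0.1535] yaw -158.78 z [ 0.001  0.003 -1.   ] q [-0.37  0.45  1.58  0.    1.11  2.4 ] F [-1.4  9.2  5.2] gap 0.0172 gf 58.8
dp mm [3.1 0.6 3.5]
red 89 [ 0.6296 -0.0868  0.1287] r 0.1048 ang 20.98
red 72 [ 0.6155 -0.1913  0.1289] r 0.1073 ang -38.65
red 89 [ 0.548  -0.0214  0.1286] r 0.1041 ang 80.98
green 98 [ 0.4342 -0.1608  0.1287] r 0.1041 ang -159.48
```

View pics/s5.png

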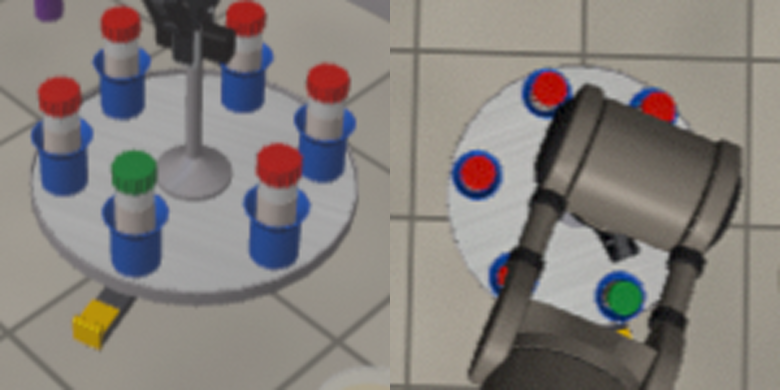

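The green pot now stands just short of the pointer (left crop (135,230), pointer (95,322)). I'll refine the pointer bearing in both cameras.

```bash
python3 - <<'E'
from h import *
C=np.array([.5317,-.1243])
for n in("top","side"):
    if n=="side": a,D=r.capture("side")
    else: d=np.load("top0.npz"); a,D=d["im"],d["D"]
    im=a.astype(int); R,G,B=im[...,0],im[...,1],im[...,2]; W=world(n,D)
    y=(R>130)&(G>90)&(B<90)&(np.hypot(W[...,0]-C[0],W[...,1]-C[1])<.2)&(W[...,2]<.06)
    if n=="side":
        for nm,m in(("green",(G>R+40)&(G>B+25)),):
            m&=W[...,2]>.1; p=W[m]; print(nm,m.sum(),p.mean(0).round(4))
        red=((R>150)&(G<70)&(B<70)&(W[...,2]>.122)&(W[...,2]<.136)&(np.hypot(W[...,0]-C[0],W[...,1]-C[1])<.13)).astype(np.uint8)
        k,l,s,c=cv2.connectedComponentsWithStats(red); 
        for i in range(1,k):
            if s[i,4]>20: p=W[l==i].mean(0); print("red",s[i,4],p.round(4))
    for zlo in(-.01,.019):
        m=y&(W[...,2]>zlo); p=W[m]; v=p[:,:2].mean(0)-C
        print(n,m.sum(),p.mean(0).round(4),"ang",np.degrees(np.arctan2(v[1],v[0])).round(2))
    vv,uu=np.nonzero(y); P=np.array([onz(n,u,v,.022) for u,v in zip(uu,vv)]); v=P[:,:2].mean(0)-C; print("plane",P.mean(0).round(4),np.degrees(np.arctan2(v[1],v[0])).round(2))
    if n=="side": cv2.imwrite("pics/y.png",cv2.resize(a[315:365,240:300,::-1],None,fx=10,fy=10,interpolation=cv2.INTER_CUBIC))
E
```

```text
top 82 [ 0.3819 -0.1735  0.0175] ang -161.82
top 32 [ 0.3786 -0.1748  0.022 ] ang -161.75
plane [ 0.3822 -0.1729  0.022 ] -161.98
green 222 [ 0.4321 -0.164   0.1248]
red 91 [ 0.6292 -0.087   0.127 ]
red 90 [ 0.5486 -0.0208  0.127 ]
red 117 [ 0.6132 -0.1908  0.127 ]
red 113 [ 0.4504 -0.0586  0.1272]
red 140 [ 0.5151 -0.2281  0.1271]
side 198 [ 0.3805 -0.1746  0.0146] ang -161.6
side 39 [ 0.3727 -0.1775  0.0209] ang -161.49
plane [ 0.3764 -0.1796  0.022 ] -160.4
```

View pics/y.png

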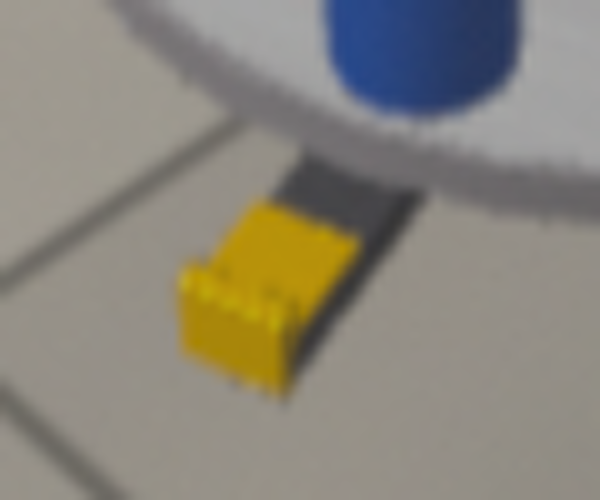

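```bash
python3 -m crank '[{"claw":0.05,"dp":[-1,0,0],"angular":[0,0,0.6]},{"claw":0.05,"dp":[0,0,0],"angular":[0,0,1]},{"claw":0.05,"dp":[0,0,0],"angular":[0,0,1]},{"claw":0.05,"dp":[0,0,0],"angular":[0,0,0]},{"claw":0.05,"dp":[0,0,0],"angular":[0,0,0]},{"claw":0.05,"dp":[0,0,0],"angular":[0,0,0]},{"claw":0.05,"dp":[0,0,0],"angular":[0,0,0]},{"claw":0.05,"dp":[0,0,0],"angular":[0,0,0]}]'; python3 st.py; python3 caps.py; python3 caps.py|grep -v yellow
python3 - <<'E'
from h import *
C=np.array([.5318,-.1245]); a,D=r.capture("side"); im=a.astype(int); R,G,B=im[...,0],im[...,1],im[...,2]; W=world("side",D)
z=(W[...,2]>.122)&(W[...,2]<.136)&(np.hypot(W[...,0]-C[0],W[...,1]-C[1])<.13)
for nm,m in(("red",(R>150)&(G<70)&(B<70)),("green",(G>R+40)&(G>B+25))):
    k,l,s,c=cv2.connectedComponentsWithStats((m&z).astype(np.uint8))
    for i in range(1,k):
        if s[i,4]>20: p=W[l==i].mean(0); print("side",nm,p.round(4),np.degrees(np.arctan2(p[1]-C[1],p[0]-C[0])).round(2))
E
```

```text
t: 18.0
tool_pos: [0.5312, -0.1212, 0.1535]
tool_rot: [-0.001, 0.812, -0.584, 0.0]
contact_force: [-0.2, 6.7, 3.7]
finger_gap: 0.0173
grasp_force: 58.8
t 18.0 p [ 0.5312 -0.1212  0.1535] yaw -161.4 z [ 0.002  0.002 -1.   ] q [-0.37  0.45  1.58  0.    1.11  2.45] F [-0.2  6.7  3.7] gap 0.0173 gf 58.8
red 85 [ 0.6301 -0.0911  0.129 ] r 0.1039 ang 18.67
red 67 [ 0.6127 -0.1951  0.1291] r 0.1076 ang -41.13
red 89 [ 0.5525 -0.0221  0.1287] r 0.1043 ang 78.48
green 94 [ 0.4324 -0.1562  0.129 ] r 0.1043 ang -162.16
red 88 [ 0.6303 -0.0914  0.1287] r 0.1039 ang 18.46
red 69 [ 0.6129 -0.195   0.1289] r 0.1077 ang -41.04
red 89 [ 0.5525 -0.0221  0.1285] r 0.1043 ang 78.48
green 95 [ 0.4326 -0.1563  0.1284] r 0.1042 ang -162.12
side red [ 0.6312 -0.0907  0.127 ] 18.79
side red [ 0.5527 -0.0218  0.1267] 78.51
side red [ 0.6099 -0.1943  0.127 ] -41.81
side red [ 0.4536 -0.0549  0.127 ] 138.31
side red [ 0.5105 -0.2275  0.1271] -101.68
side green [ 0.4321 -0.1588  0.1265] -161.03
```

Rack at about -161.5°, pot about -161.6° and pointer about -161.7°. The grip is holding at 59 N and everything is at rest, so I'm handing in.

```bash
python3 -c "
from plant import r
print(r.finish_job())"
```

```text
the job is handed in; nothing more can be done
None
```

The green-capped pot is seated in the empty sleeve and turned to within about 0.2° of the yellow pointer by camera measurement; I handed the job in at about 18 s with the gripper still holding the T-handle at 59 N (no verdict was returned).

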